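# Grade the grinding balls and charge a jar

### The arm

A 6-joint arm with a two-finger parallel gripper is mounted at the origin on the work surface. World frame = base frame: x ahead of the robot, y to its left, z up, the work surface at z = 0. Lengths are in m, angles in rad, forces in N, time in s.
With the tool pointing down it reaches from about 0.425 to 0.95 m from the base axis. Payload 14.7 kg.
Tool frame: the origin (TCP) lies between the finger pads; the fingertips stand 22 mm ahead of it and the grasp point (between the pads) lies 3 mm ahead of it (tip_reach is the distance from the TCP to the fingertips, in m); z points along the fingers, y is the direction in which the jaws open and shut (so a half turn about z gives the same grasp; the last joint's range is limited). The gripper opens to 85 mm and grips with 20 to 120 N. Pads are 22 mm wide; open, the fingers measure 114 mm over their backs; the gripper's body (76 mm by 85 mm) begins 54 mm behind the grasp point. The pads swing forward as they close: fully open they stand 13 mm farther back than shut.
Start: joints at [-1.285, 0.48, 1.596, -0, 1.065, -0.047], TCP at [0.212, -0.614, 0.22] pointing down, gripper open.
Joint ranges: [-2.75, 2.75], [-0.82, 2.05], [0.23, 2.67], [-1.56, 4.7], [0.09, 2.69], [-2.92, 2.92]. Speed limits (rad/s): [1.89, 1.89, 2.39, 3.01, 3.01, 3.01].

### API

Orientations are given as a 3x3 rotation matrix whose columns are the frame's x, y, z axes.
In Python, from rig import get_obs, snapshot, calibration, sign_off, recognise, mark_of, tip_reach gives the robot as it stands.
- The arm moves only by the tool arm_command, never from a script. Its argument "increments" is a list of rows, each a list of 7 numbers: the gripper's target within -1 to 1 (shut at 1, half-way at 0, fully open at -1), then the shift along the tool's x, y, z in mm, then the turn, a rotation vector about the tool's x, y, z in degrees. A call has 1 to 20 rows; each row is the pose to reach, as a shift and turn from the pose commanded when the call began, along the tool's axes at that moment; what a row does not reach only later rows make up. A row lasts 1/10 s, in which the tool goes at most 50 mm and 8.59 degrees, less where a joint would pass 70% of its speed; a pose out of reach is approached as far as the arm can. A call with a gripper value outside its range is refused whole. The fingers move at their own pace and stop on an object; "newtons" is the grip in N (left out, the last holds). Time passes only in rows, so rows that repeat a pose let the fingers close. It gives the time, the measured TCP pose, the force and the opening at its end, in the units of the state.
- get_obs(): the state, without advancing time (a new reading comes with each control period).
- snapshot(name): name is "scene" or "top" or "wrist"; returns the picture (400x640x3 uint8, blue, green, red); there is no depth.
- calibration(name): a dict with "fx", "fy", "cx", "cy" (pixels), "k1" (the pictures are not rectified: a ray, as slopes to the right and down, at radius r is drawn at 1 + k1 r^2 times it, then the intrinsics apply), "origin" and "rotation" of the camera in the world; the wrist camera has in their place "hand_eye" (4x4, takes a point from camera to tool coordinates, whose origin is the TCP and whose axes are the flange's). Camera axes: x right, y down, z forward; pixel columns grow to the right and rows downward; lengths in m; the calibration is good to about 2 mm. A picture is of the moment at which its call begins: read the wrist's pose just before it. calibration takes no time and is no camera call.
- sign_off(): hands the job in, once; it reports no verdict.
Trained networks look in the newest picture that a camera, given by its name, has taken for a name from the list of things; names that differ only in an ending like _2 or _b are one class to them, and where a whole thing is asked for, a point or a joint stands for the part that bears it (a point fixed in the world has none). Each returns a list of dicts, best first, with "p" (0 to 1); they miss things now and then, are a little off and sometimes report something else, mostly with a low value. They report only what shows in the picture. A call takes as long as a camera call. They do not tell look-alikes from the thing itself.
- recognise(label, camera): "extent" ([centre column, centre row, width, height] in pixels, round what is visible of it).
- mark_of(label, camera): "at" ([row, column] in pixels: a listed point, or the origin of a listed thing).
The state is a dict: "clock": time; "joint_pos": joint angles; "qd": joint speeds; "joint_torque": joint torques, N m; "ee_pos": TCP position; "ee_rot": TCP orientation; "wrist_force": force on the tool from outside, world axes, zero at the start; "ft_torque": the same for the moment, N m; "finger_gap": finger opening in m.
Only numpy, scipy, OpenCV 4.12 (cv2) and the standard library are available. Lean on these libraries where they do the work, as an engineer would, in place of code of your own. Each camera call takes 0.05 s, during which the arm holds its last target. There are 200 camera calls.

### The job

Tip the washed grinding balls from the pan onto the top of the sloping sorter so that they roll into their lanes by size, and set the emptied pan back down upright on the table. Then take one of the two large balls out of its lane and put it in the open grinding jar; leave the other large ball and all the rest in their lanes, keep the jar standing, and do not disturb the other things on the table.

Things in the scene. Friction and masses are not known exactly. Their poses are not given: they have to be found in the camera images.
- sorter: Fixed steel and aluminium ball sorter, 351 mm long, 148 mm wide over its deck. Origin on the table under the deck's centre line; y points uphill along the deck, z up, x to the side where three lanes run out. The deck slopes 21 degrees down to -y: feed plate, upper bars, lower bars, 140 mm wide between side walls 32 mm higher than it. Large balls roll off its low end, y = -115 mm.
- feed (a point): Middle of the feed plate at the deck's high end, on its floor, 177 mm above the table; axes as the sorter's. The plate is 140 mm wide (x), spans 22 mm each way in y (floor 186 mm high at +y, 169 mm at -y) and carries the tops of the roof-shaped bars, 5 mm high ridges. The end wall stands 22 to 26 mm to +y of this point, its top 200 mm above the table; tip over it.
- upper_bars (a point): Middle of the upper bar deck, 116 mm long in y, from 169 down to 124 mm above the table: roof-shaped bars with four lengthwise slots, 14.4 mm wide, 32 mm apart; only small balls fall through.
- lower_bars (a point): Middle of the lower bar deck, 115 mm long in y, from 119 down to 75 mm above the table: flat bars with four lengthwise slots 28 mm wide; medium balls fall through.
- lane_small (a point): Middle of the foot of the small-ball lane's stop, on the lane floor; axes as the sorter's. The three lanes lie side by side, slope 7 degrees down to +x and show for 86 mm between the deck's side and the upright stop (top 26 mm above the table). Each has a grey floor in a shallow 6 degree vee and dividing walls 11 to 14 mm above its valley; balls collect at the stop. 114 mm wide.
- lane_medium (a point): The same point of the medium-ball lane, 110 mm wide, between the other two.
- lane_large (a point): The same point of the large-ball lane, 68 mm wide, at the sorter's low (-y) end, with no deck over it. Its floor is 5 mm above the table here and rises 0.12 mm per mm towards -x; its side walls stand only 11 mm above its floor. A large ball lying at the stop is centred 20 mm to -x of this point and about 23 mm above it; the other queues behind it, about 40 mm further to -x.
- pan: Loose open aluminium pan, 0.28 kg, holding the eight balls (0.58 kg). Origin in the middle of its underside, z up, +x to its open pouring edge. x = -79 to 76 mm, 102 mm wide (y); walls 3 mm thick, 36 mm high at back and sides. Floor 3 mm, flat to x = 24, then a 16 degree ramp to the edge, 18 mm high: balls stay while level; 45 degrees front down empties it (rock back and retip if one lodges).
- pan_handle (a point): Centre of the pan's fixed grey cross handle: a straight square bar, 14 mm (pan x) by 14 mm high, running 102 mm across the pan (pan y) between two uprights, at pan x = -24, 74 mm above the underside, over the loaded pan's centre of mass; axes as the pan's. 64 mm free below it, of which the balls take up to 40. Grip it from above, fingers closing along pan x.
- jar: Open steel grinding jar, 76 mm outside diameter, 58 mm high, bore 60 mm, floor 8 mm thick, 1.2 kg, standing loose and upright on the table; origin at the centre of its underside.
- jar_floor (a point): Centre of the open jar's inner floor, 8 mm above the table; z up.
- closed_jar: Bystander: closed grinding jar, 82 mm diameter over its lid, 76 mm high, standing; origin at the centre of its underside.
- jar_lid: Bystander: the open jar's lid lying on the table, 82 mm diameter, 18 mm high; origin at the centre of its underside.
- wash_bottle: Bystander: upright plastic wash bottle, 64 mm diameter, 155 mm high with its spout; origin at the centre of its underside.
- beaker: Bystander: upright glass beaker, 66 mm diameter, 85 mm high; origin at the centre of its underside.
- brush: Bystander: cleaning brush lying on the table, about 170 mm long along its x axis, about 30 mm high.
- small1: Small loose white ceramic grinding ball, 12 mm diameter, 10 g; origin at its centre. It starts in the pan.
- small2: Small loose white ceramic grinding ball, 12 mm diameter, 10 g; origin at its centre. It starts in the pan.
- small3: Small loose white ceramic grinding ball, 12 mm diameter, 10 g; origin at its centre. It starts in the pan.
- medium1: Medium loose white ceramic grinding ball, 25 mm diameter, 49 g; origin at its centre. It starts in the pan.
- medium2: Medium loose white ceramic grinding ball, 25 mm diameter, 49 g; origin at its centre. It starts in the pan.
- medium3: Medium loose white ceramic grinding ball, 25 mm diameter, 49 g; origin at its centre. It starts in the pan.
- large1: Large loose white ceramic grinding ball, 40 mm diameter, 203 g; origin at its centre. It starts in the pan.
- large2: Large loose white ceramic grinding ball, 40 mm diameter, 203 g; origin at its centre. It starts in the pan.
Not all that is in view belongs to the job. What is shaped like the large1 but brown is not meant.

How it is judged:
By the outcome, as a careful person would: the job done as asked, in the order asked, and still so for the second after the job is handed in, with the robot touching nothing.
It also fails if it takes over 72 s, if anything falls off the work surface, if the arm or the gripper's body presses on something with over 40 N, if the wrist force passes 120 N, or if a joint passes its speed limit or range.

## Working session

There is one attempt and no reset: what is moved stays moved. The work goes in short steps, Python scripts to look and compute and a tool call to move; the robot and the scene stay as the last step left them, time stands still between calls to the robot, and variables do not carry over. Pictures are saved under pics/ and viewed, about 8 in all and at most 12, crops included, and the job is handed in when it is done.

Besides the shell and the picture viewer there is one more tool, called after "Call:" as name(argument=value, ...) on one line, values as JSON. arm_command: Moves the arm, as the interface text tells. Its arguments: {"type":"object","properties":{"increments":{"type":"array","items":{"type":"array","items":{"type":"number"}}},"newtons":{"type":"number"}},"required":["increments"]}

```bash
mkdir -p pics; ls
cat > h.py <<'E'
import numpy as np, cv2
from rig import *
def ray(cam,u,v,obs=None):
    c=calibration(cam); K=np.array([[c['fx'],0,c['cx']],[0,c['fy'],c['cy']],[0,0,1]])
    k=np.array([c['k1'],0,0,0,0.])
    p=cv2.undistortPoints(np.array([[[u,v]]],float),K,k)[0,0]
    d=np.array([p[0],p[1],1])
    if 'origin' in c: return np.array(c['origin']),np.array(c['rotation'])@d
    H=np.array(c['hand_eye']); R=np.array(obs['ee_rot']); t=np.array(obs['ee_pos'])
    return t+R@H[:3,3], R@H[:3,:3]@d
def at_z(cam,u,v,z,obs=None):
    o,d=ray(cam,u,v,obs); return o+d*(z-o[2])/d[2]
def proj(cam,P,obs=None):
    c=calibration(cam)
    if 'origin' in c: o,R=np.array(c['origin']),np.array(c['rotation'])
    else:
        H=np.array(c['hand_eye']);Re=np.array(obs['ee_rot']);o=np.array(obs['ee_pos'])+Re@H[:3,3];R=Re@H[:3,:3]
    q=R.T@(np.array(P)-o); s=q[:2]/q[2]; s=s*(1+c['k1']*(s@s))
    return np.array([c['fx']*s[0]+c['cx'],c['fy']*s[1]+c['cy']])
E
python3 - <<'E'
from h import *
np.set_printoptions(precision=4,suppress=True)
o=get_obs();print(o['ee_pos'],o['ee_rot'],tip_reach)
for cam in('scene','top'):
    cv2.imwrite(f'pics/{cam}0.png',snapshot(cam)); c=calibration(cam);print(cam,c['origin'])
    for n,z in dict(feed=.177,upper_bars=.1465,lower_bars=.097,lane_small=.005,lane_medium=.005,lane_large=.005,pan=0,pan_handle=.074,jar=0,jar_floor=.008,sorter=0).items():
        for m in mark_of(n,cam)[:2]:
            print(n,round(m['p'],2),np.round(m['at']),at_z(cam,m['at'][1],m['at'][0],z)[:2])
print(get_obs()['clock'])
E
```

```text
pics
[ 0.2122 -0.6139  0.2194] [[ 0.9451  0.3267 -0.0004]
 [ 0.3267 -0.9451  0.0012]
 [ 0.     -0.0012 -1.    ]] 0.022
scene [0.9406 0.3298 0.9614]
feed 0.76 [202. 384.] [0.4637 0.1615]
feed 0.54 [169. 200.] [ 0.6571 -0.2427]
upper_bars 0.82 [193. 353.] [0.469  0.0799]
upper_bars 0.49 [168. 200.] [ 0.6464 -0.2665]
lower_bars 0.94 [182. 315.] [ 0.4741 -0.0345]
lane_small 0.58 [268. 317.] [0.6306 0.0952]
lane_small 0.28 [292. 424.] [0.5176 0.344 ]
lane_medium 0.57 [244. 283.] [ 0.634  -0.0166]
lane_large 0.94 [225. 253.] [ 0.6384 -0.1186]
pan 0.93 [304. 426.] [0.5394 0.3625]
jar 0.57 [141. 242.] [ 0.4391 -0.3487]
jar_floor 0.87 [141. 238.] [ 0.4517 -0.3519]
sorter 0.72 [208. 330.] [0.4644 0.0128]
sorter 0.61 [292. 423.] [0.5173 0.3429]
top [0.3916 0.0533 1.1277]
feed 0.78 [237. 267.] [0.4477 0.1546]
feed 0.4 [277. 233.] [0.3527 0.2366]
upper_bars 0.87 [232. 301.] [0.4601 0.074 ]
lower_bars 0.75 [226. 343.] [ 0.4778 -0.0362]
lane_small 0.66 [179. 295.] [0.624  0.0938]
lane_medium 0.69 [204. 205.] [0.5538 0.3545]
lane_medium 0.67 [175. 333.] [ 0.636  -0.0193]
lane_large 0.56 [172. 367.] [ 0.6441 -0.1202]
pan 0.69 [206. 205.] [0.5492 0.3539]
pan_handle 0.88 [199. 203.] [0.5573 0.3404]
pan_handle 0.7 [172. 366.] [ 0.63   -0.1056]
jar_floor 0.75 [239. 448.] [ 0.4431 -0.3498]
jar_floor 0.51 [154. 246.] [0.7017 0.2378]
sorter 0.92 [233. 323.] [0.4668 0.0118]
1.2
```

View pics/scene0.png

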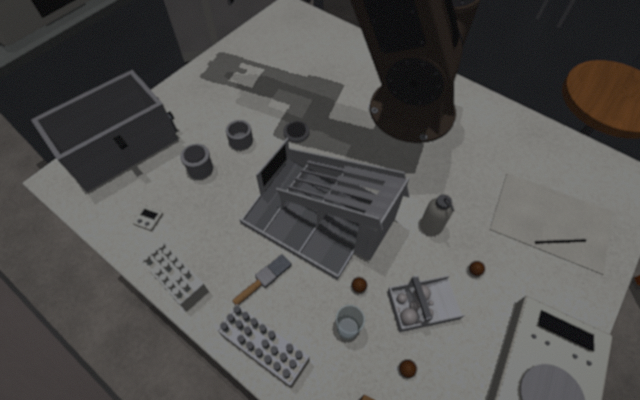

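View pics/top0.png

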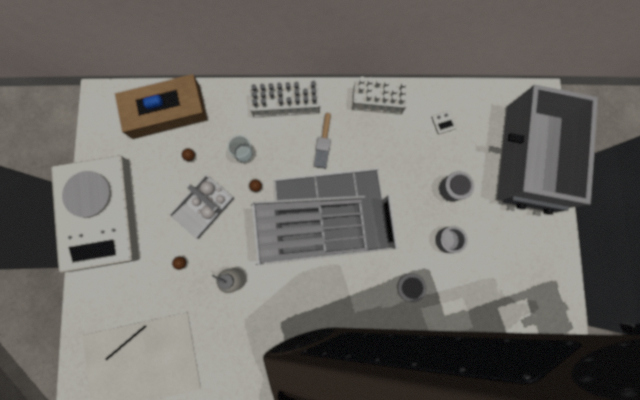

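Top view: sorter at (320,220) with its lanes towards the top of the image, pan at (203,207), open jar (450,240), closed jar (458,186), lid (411,287), wash bottle (228,280), beaker (240,150), brown balls around the pan. Next I fit the sorter pose and enlarge the pan.

Run:
```python
from h import *
np.set_printoptions(precision=4,suppress=True)
print(calibration('wrist')['hand_eye'],calibration('wrist')['fx'])
S=np.array([[0,138],[0,58],[0,-57.5],[0,0]])/1e3
obs=[(0.456,.158),(.4645,.077),(.476,-.0354),(.4656,.0123)]
lan=np.array([(.6273,.0945),(.635,-.018),(.6412,-.1194)])
# lanes: x=160; y: large -151, medium -60(?), small +55(?)
S=np.vstack([S,[[.160,-.151]]]);W=np.vstack([obs,lan[2:]])
a=S-S.mean(0);b=W-W.mean(0)
th=np.arctan2((a[:,0]*b[:,1]-a[:,1]*b[:,0]).sum(),(a*b).sum())
R=np.array([[np.cos(th),-np.sin(th)],[np.sin(th),np.cos(th)]]);t=W.mean(0)-R@S.mean(0)
print('yaw',np.degrees(th),t);print(S@R.T+t-W); print((lan-t)@R)
i=cv2.imread('pics/scene0.png')[265:345,370:480];j=cv2.imread('pics/top0.png')[165:245,155:265]
cv2.imwrite('pics/pan.png',np.hstack([cv2.resize(k,None,fx=3.6,fy=3.6,interpolation=cv2.INTER_CUBIC)for k in(i,j)]))
for P in [(.4656,.0123,0)]:pass
def s(x,y,z): 
    p=R@np.array([x,y])+t;return [p[0],p[1],z]
for c in('top','scene'):
    for n,P in dict(low_l=(-.07,-.115,.107),low_r=(.07,-.115,.107),hi_l=(-.07,.162,.2),hi_r=(.07,.162,.2)).items(): print(c,n,proj(c,s(*P)))
```

```text
[[-0.0002 -0.9651 -0.2619  0.0657]
 [ 1.     -0.0003  0.0004  0.0002]
 [-0.0005 -0.2619  0.9651 -0.1556]
 [ 0.      0.      0.      1.    ]] 324.3779005349512
yaw 4.965936426124587 [0.4686 0.0182]
[[ 0.0006 -0.0023]
 [-0.001  -0.001 ]
 [-0.0025 -0.0037]
 [ 0.003   0.0059]
 [-0.0002  0.001 ]]
[[ 0.1647  0.0623]
 [ 0.1627 -0.0505]
 [ 0.1601 -0.152 ]]
top low_l [369.0086 251.6473]
top low_r [362.6658 198.856 ]
top hi_l [258.0792 263.0179]
top hi_r [253.4065 204.1565]
scene low_l [309.6596 151.1957]
scene low_r [279.6057 187.3212]
scene hi_l [408.7909 177.1141]
scene hi_r [380.3089 221.48  ]
```

View pics/pan.png

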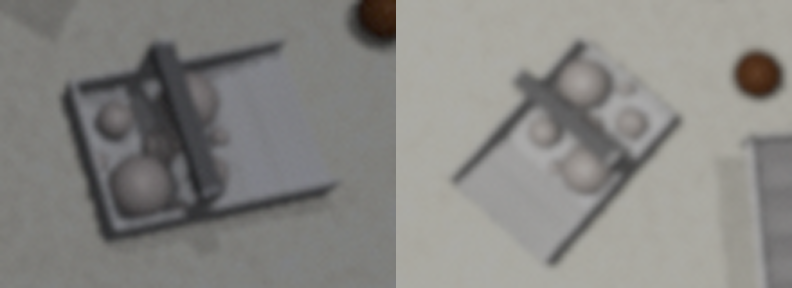

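Pan: handle ends in the top view at about (190,187) and (219,209), pouring edge to the lower left (pan x azimuth ≈ 143°). Moving above it, jaws along pan x.

Call:
arm_command(increments=[[-1,470,-170,-120,0,0,0],[-1,470,-170,-120,0,0,0],[-1,470,-170,-120,0,0,0],[-1,470,-170,-120,0,0,0],[-1,470,-170,-120,0,0,0],[-1,470,-170,-120,0,0,0],[-1,470,-170,-120,0,0,0],[-1,470,-170,-120,0,0,0],[-1,470,-170,-120,0,0,0],[-1,638,-789,-80,0,0,-34],[-1,638,-789,-80,0,0,-34],[-1,638,-789,-80,0,0,-34],[-1,638,-789,-80,0,0,-34],[-1,638,-789,-80,0,0,-34],[-1,638,-789,-80,0,0,-34],[-1,638,-789,-80,0,0,-34],[-1,638,-789,-80,0,0,-34],[-1,638,-789,-80,0,0,-34],[-1,638,-789,-80,0,0,-34],[-1,638,-789,-80,0,0,-34]])

```text
clock: 3.2
ee_pos: [0.5563, 0.2125, 0.3049]
ee_rot: [[0.601, 0.799, 0.0], [0.799, -0.601, 0.0], [0.0, 0.0, -1.0]]
wrist_force: [0.6, 0.6, -0.5]
finger_gap: 0.0854
```

Call:
arm_command(increments=[[-1,103,-76,0,0,0,0],[-1,103,-76,0,0,0,0],[-1,103,-76,0,0,0,0],[-1,103,-76,0,0,0,0]])

```text
clock: 3.6
ee_pos: [0.5572, 0.3422, 0.3043]
ee_rot: [[0.598, 0.801, -0.0], [0.801, -0.598, 0.001], [0.001, -0.001, -1.0]]
wrist_force: [0.6, -1.4, -0.9]
finger_gap: 0.0857
```

Run:
```python
from h import *
np.set_printoptions(precision=4,suppress=True)
o=get_obs();cv2.imwrite('pics/w1.png',snapshot('wrist'));print(o['ee_pos'],o['joint_pos'])
for n,z in(('pan_handle',.074),('pan',0)):
    for m in mark_of(n,'wrist')[:2]: print(n,m,at_z('wrist',m['at'][1],m['at'][0],z,o))
```

```text
[0.5572 0.3422 0.3043] [0.5039 0.419  1.4833 0.0009 1.2391 1.1448]
pan_handle {'at': [161.9, 318.5], 'p': 0.87} [0.5587 0.3458 0.074 ]
pan {'at': [173.2, 337.6], 'p': 0.61} [0.5636 0.3069 0.    ]
```

View pics/w1.png

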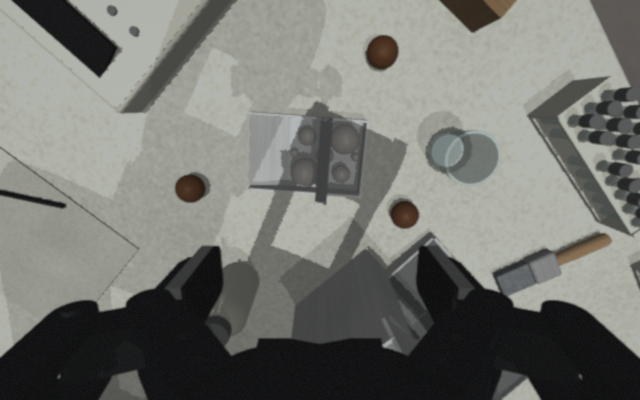

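Wrist view: pan's bar runs from (325,117) to (321,202), pouring edge at left (249,150); jaws are about 3° off the bar.

Run:
```python
from h import *
np.set_printoptions(precision=4,suppress=True)
o=get_obs();R=np.array(o['ee_rot'])
P=[at_z('wrist',*q,.081,o) for q in((325,117),(321,202))]
d=P[0]-P[1];print(P,np.linalg.norm(d),'yaw off',R.T@d, 'mid in tool mm',1e3*R.T@((P[0]+P[1])/2-o['ee_pos']))
L=[at_z('wrist',*q,.018,o) for q in((249,112),(249,188))];print(R.T@(L[0]-L[1]),'lip dist',1e3*R.T@((L[0]+L[1])/2-o['ee_pos']))
B=[at_z('wrist',*q,.036,o) for q in((366,122),(361,195))];print(R.T@(B[0]-B[1]),1e3*R.T@((B[0]+B[1])/2-o['ee_pos']))
```

```text
[array([0.5966, 0.3787, 0.081 ]), array([0.5326, 0.301 , 0.081 ])] 0.1006320448021343 yaw off [ 0.1005  0.0044 -0.0001] mid in tool mm [  5.8086   4.3983 223.6149]
[ 0.1032  0.0059 -0.0001] lip dist [  9.3175 -95.549  286.6073]
[ 0.0964  0.0031 -0.0001] [  0.5338  58.1491 268.6209]
```

Call:
arm_command(increments=[[-1,6,4,50,0,0,2.5],[-1,6,4,100,0,0,2.5],[-1,6,4,150,0,0,2.5],[-1,6,4,190,0,0,2.5],[-1,6,4,227,0,0,2.5],[-1,6,4,227,0,0,2.5],[1,6,4,227,0,0,2.5],[1,6,4,227,0,0,2.5],[1,6,4,227,0,0,2.5],[1,6,4,227,0,0,2.5],[1,6,4,227,0,0,2.5],[1,6,4,227,0,0,2.5],[1,6,4,227,0,0,2.5],[1,6,4,227,0,0,2.5]], newtons=90)

```text
clock: 5.15
ee_pos: [0.5645, 0.3408, 0.0778]
ee_rot: [[0.635, 0.772, -0.0], [0.772, -0.635, -0.0], [-0.0, -0.0, -1.0]]
wrist_force: [0.2, -0.1, -0.2]
finger_gap: 0.0002
```

Run:
```python
from h import *
o=get_obs();print(o['joint_pos'],o['wrist_force'])
# wrist orientation model check
from scipy.spatial.transform import Rotation as Ro
def fk(q): return Ro.from_euler('ZYZYZ',[q[0],q[1]+q[2],q[3],q[4],q[5]])
print((fk(o['joint_pos']).inv()*Ro.from_matrix(o['ee_rot'])).as_matrix().round(3))
```

```text
[ 4.97169520e-01  6.49460736e-01  1.68838278e+00 -3.33612410e-06
  8.03811995e-01  1.18528374e+00] [ 0.15819609 -0.12810159 -0.16869199]Traceback (most recent call last):
  File "<stdin>", line 6, in <module>
  File "<stdin>", line 5, in fk
  File "scipy/spatial/transform/_rotation.pyx", line 1413, in scipy.spatial.transform._rotation.Rotation.from_euler
ValueError: Expected axis specification to be a non-empty string of upto 3 characters, got ZYZYZ
```

The gripper shut on nothing, so I look.

Run:
```python
from h import *
o=get_obs();w=snapshot('wrist');t=snapshot('top');s=snapshot('scene')
for c,i in(('wrist',w),):pass
print(mark_of('pan_handle','wrist')[:2],mark_of('pan_handle','top')[:1],mark_of('pan_handle','scene')[:1])
a=cv2.resize(w[60:360,140:500],(480,400));b=cv2.resize(s[240:360,350:500],(320,256),interpolation=cv2.INTER_CUBIC);b2=cv2.resize(t[150:250,140:265],(320,256),interpolation=cv2.INTER_CUBIC)
cv2.imwrite('pics/miss.png',np.hstack([cv2.copyMakeBorder(a,0,112,0,0,0),np.vstack([b,b2])]))
```

```text
[{'at': [235.4, 313.2], 'p': 0.61}, {'at': [201.8, 379.5], 'p': 0.41}] [{'at': [197.6, 204.1], 'p': 0.68}] [{'at': [297.3, 421.2], 'p': 0.66}]
```

View pics/miss.png

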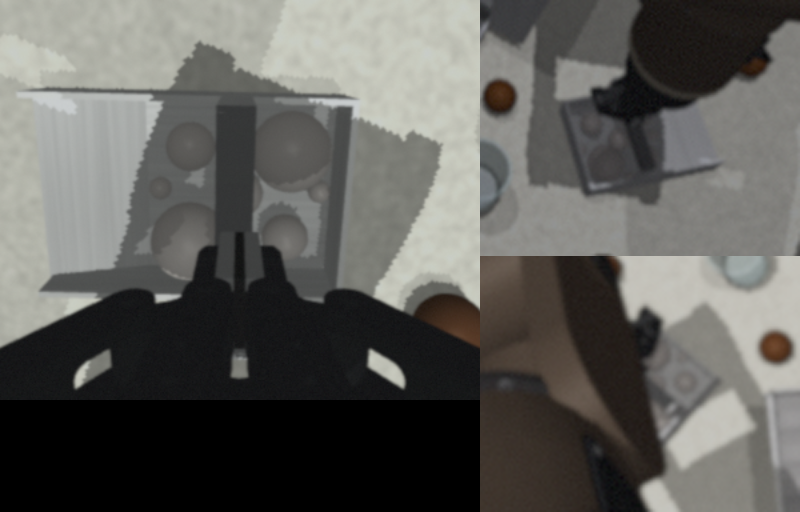

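Run:
```python
from h import *
o=get_obs();w=snapshot('wrist');print(o['finger_gap'],proj('wrist',np.array(o['ee_pos'])+np.array(o['ee_rot'])@[0,0,.003],o))
c=cv2.resize(w[120:320,230:420],None,fx=4,fy=4,interpolation=cv2.INTER_CUBIC)[:600]
c=np.clip(c.astype(float)*1.8+15,0,255).astype('uint8')
cv2.imwrite('pics/f.png',c)
```

```text
-0.00013148236477213726 [319.11836769 237.86810558]
```

View pics/f.png

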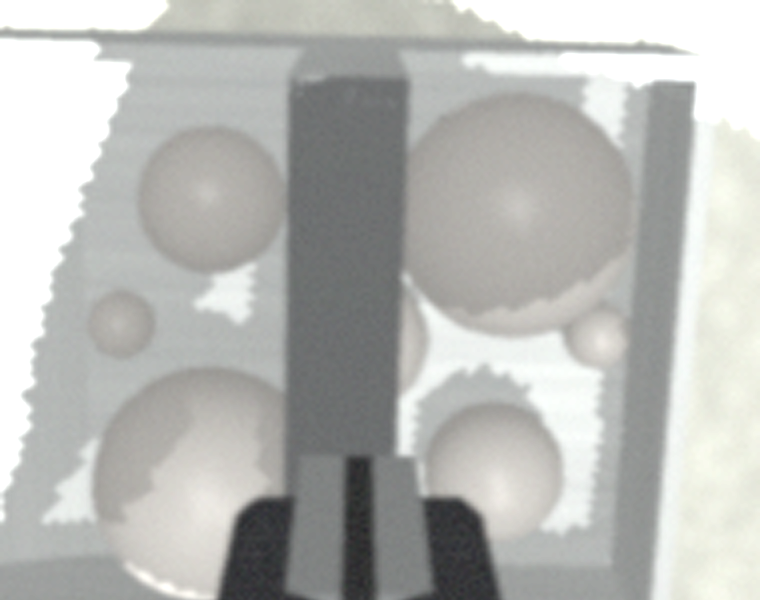

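The picture shows the shut pads in front of (above) the bar: pad ends at crop row 455, covering the bar. From the pad spacing in both wrist views (85 mm ≈ 200 px open), the tips look about 35 mm shorter than stated. I'll test in a way that's safe either way: open, go 18 mm deeper and close.

Call:
arm_command(increments=[[-1,0,0,0,0,0,0],[-1,0,0,0,0,0,0],[-1,0,0,0,0,0,0],[-1,0,0,0,0,0,0],[-1,0,0,0,0,0,0],[-1,0,0,9,0,0,0],[-1,0,0,18,0,0,0],[-1,0,0,18,0,0,0]])

```text
clock: 6.3
ee_pos: [0.5636, 0.3402, 0.0579]
ee_rot: [[0.635, 0.772, -0.002], [0.772, -0.635, -0.001], [-0.002, -0.001, -1.0]]
wrist_force: [-0.6, 0.0, -1.0]
finger_gap: 0.0854
```

Run:
```python
from h import *
o=get_obs();w=snapshot('wrist');print(o['ee_pos'],o['finger_gap'],o['wrist_force'])
o0=np.array(o['ee_pos']);R=np.array(o['ee_rot'])
for z in(.022,.009,-.013,-.026): print(z,[proj('wrist',o0+R@[.0,s*.0427,z],o).round() for s in(-1,1)])
cv2.imwrite('pics/open.png',w)
```

```text
[0.56357113 0.34019555 0.05790719] 0.08537152599348653 [-0.59694983  0.04983891 -1.03697984]
0.022 [array([246., 225.]), array([393., 225.])]
0.009 [array([240., 234.]), array([398., 234.])]
-0.013 [array([230., 251.]), array([409., 251.])]
-0.026 [array([222., 263.]), array([416., 263.])]
```

View pics/open.png

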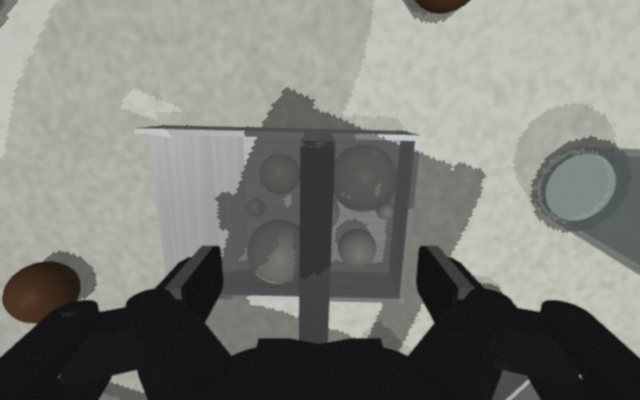

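Open pads end at (222,247)/(418,247), which fits tips 26 mm behind the TCP open and about 13 mm behind when shut. The tips have barely reached the bar top, so I go 10 mm deeper and close.

Call:
arm_command(increments=[[-1,0,0,5,0,0,0],[-1,0,0,11,0,0,0],[-1,0,0,11,0,0,0],[1,0,0,11,0,0,0],[1,0,0,11,0,0,0],[1,0,0,11,0,0,0],[1,0,0,11,0,0,0],[1,0,0,11,0,0,0],[1,0,0,11,0,0,0]], newtons=90)

```text
clock: 7.25
ee_pos: [0.5646, 0.3409, 0.0492]
ee_rot: [[0.635, 0.772, 0.0], [0.772, -0.635, 0.0], [0.0, -0.0, -1.0]]
wrist_force: [-1.2, -0.0, 6.4]
finger_gap: 0.0118
```

Call:
arm_command(increments=[[-1,0,0,0,0,0,0],[-1,0,0,0,0,0,0],[-1,0,0,4,0,0,0],[-1,0,0,8,0,0,0],[-1,0,0,8,0,0,0],[1,0,0,8,0,0,0],[1,0,0,8,0,0,0],[1,0,0,8,0,0,0],[1,0,0,8,0,0,0],[1,0,0,8,0,0,0],[1,0,0,8,0,0,0]], newtons=90)

```text
clock: 8.35
ee_pos: [0.5647, 0.3408, 0.0411]
ee_rot: [[0.635, 0.772, 0.0], [0.772, -0.635, 0.0], [0.0, 0.0, -1.0]]
wrist_force: [-0.7, -0.8, 4.3]
finger_gap: 0.0126
```

Run:
```python
from h import *
from scipy.spatial.transform import Rotation as Ro
from scipy.optimize import least_squares
o=get_obs();print(np.round(o['joint_pos'],4),o['finger_gap'])
def fr(q): return Ro.from_euler('ZYZ',[q[0],q[1]+q[2],q[3]])*Ro.from_euler('YZ',[q[4],q[5]])
C=(fr(o['joint_pos']).inv()*Ro.from_matrix(o['ee_rot']));print(C.as_matrix().round(3))
q0=[-1.285,.48,1.596,0,1.065,-.047];print((fr(q0)*C).as_matrix().round(3))
```

```text
[ 4.9700e-01  6.9750e-01  1.7059e+00 -1.0000e-04  7.3790e-01  1.1853e+00] 0.012610485284723928
[[ 0. -1.  0.]
 [ 1.  0.  0.]
 [-0.  0.  1.]]
[[ 0.945  0.327  0.   ]
 [ 0.327 -0.945 -0.001]
 [-0.     0.001 -1.   ]]
```

```bash
cat > kin.py <<'E'
from h import *
from scipy.spatial.transform import Rotation as Ro
from scipy.optimize import least_squares
C=Ro.from_matrix([[0,-1,0],[1,0,0],[0,0,1]])
def fr(q): return Ro.from_euler('ZYZ',[q[0],q[1]+q[2],q[3]])*Ro.from_euler('YZ',[q[4],q[5]])*C
def fk(q,p,d):
    a,h,L2,L3,b=p; r=a+L2*np.sin(q[1])+L3*np.sin(q[1]+q[2]); z=h+L2*np.cos(q[1])+L3*np.cos(q[1]+q[2])
    R=fr(q); c,s=np.cos(q[0]),np.sin(q[0])
    return np.array([c*r-s*b,s*r+c*b,z])+R.as_matrix()[:,2]*d,R
D=[([-1.285,.48,1.596,0,1.065,-.047],(.2122,-.6139,.2194)),([.5039,.419,1.4833,.0009,1.2391,1.1448],(.5572,.3422,.3043)),
([.49717,.64946,1.68838,0,.80381,1.18528],(.5645,.3408,.0778)),([.497,.6975,1.7059,0,.7379,1.1853],(.5647,.3408,.0411))]
def fit(d): return least_squares(lambda p:np.concatenate([fk(q,p,d)[0]-P for q,P in D]+[.01*(p-np.array([.1,.4,.45,.45,.03]))]),[.1,.4,.45,.45,.03])
yaw=np.radians(5);f=np.array([np.sin(yaw),-np.cos(yaw),0]);k=np.array([0,0,1.]);t=np.array([.4686,.0182,0])
def pour(th,ly,lz,lx=0.):
    th=np.radians(th);X=np.cos(th)*f-np.sin(th)*k;Z=np.sin(th)*f+np.cos(th)*k
    P=t-f*ly+lx*np.array([np.cos(yaw),np.sin(yaw),0])+lz*k-.100*X+.023*Z
    y=-X;z=-Z;return P,Ro.from_matrix(np.column_stack([np.cross(y,z),y,z]))
if __name__=='__main__':
    np.set_printoptions(precision=3,suppress=True)
    for d in(.2,.3):
        s=fit(d);print(d,s.x,abs(s.fun[:12]).max());q=np.array([.5,.4,1.7,0,1,-1.2])
        for th in(0,15,30,45,52):
            P,R=pour(th,.152,.222)
            q=least_squares(lambda q:np.concatenate([5*(fk(q,s.x,d)[0]-P),(fk(q,s.x,d)[1].inv()*R).as_rotvec()]),q).x
            print(th,P,q,np.abs(fk(q,s.x,d)[0]-P).max())
E
python3 kin.py
```

```text
0.2 [0.013 0.155 0.54  0.443 0.03 ] 0.0016426564920455355
0 [0.447 0.269 0.245] [ 0.484  0.245  1.882 -0.     1.015 -1.174] 1.1102230246251565e-16
15 [0.447 0.26  0.27 ] [ 0.371  0.187  1.91   0.301  0.991 -1.446] 1.7763568394002505e-15
30 [0.449 0.244 0.292] [ 0.243  0.154  1.945  0.609  1.043 -1.729] 2.6645352591003757e-15
45 [0.451 0.224 0.309] [ 0.113  0.153  1.985  0.878  1.164 -1.98 ] 2.0539125955565396e-14
52 [0.452 0.213 0.315] [ 0.055  0.164  2.005  0.985  1.239 -2.08 ] 1.3452822189563562e-10
0.3 [0.013 0.255 0.54  0.443 0.03 ] 0.0016632338497738486
0 [0.447 0.269 0.245] [ 0.484  0.245  1.882 -0.     1.015 -1.174] 1.1102230246251565e-16
15 [0.447 0.26  0.27 ] [ 0.32   0.176  1.932  0.305  0.993 -1.5  ] 5.062616992290714e-14
30 [0.449 0.244 0.292] [ 0.138  0.154  1.981  0.608  1.065 -1.837] 1.1851630787873546e-13
45 [0.451 0.224 0.309] [-0.038  0.186  2.025  0.847  1.212 -2.126] 2.1163626406917047e-13
52 [0.452 0.213 0.315] [-0.112  0.219  2.044  0.932  1.295 -2.239] 3.641804635634571e-10
```

Grip confirmed (12.6 mm), and the joint model says the pour is well within ranges. Lifting and carrying gently to above the feed.

Call:
arm_command(increments=[[1,0,0,-5,0,0,0],[1,0,0,-15,0,0,0],[1,0,0,-30,0,0,0],[1,0,0,-50,0,0,0],[1,0,0,-75,0,0,0],[1,0,0,-100,0,0,-2],[1,0,0,-125,0,0,-6],[1,0,0,-150,0,0,-12],[1,0,0,-175,0,0,-19],[1,-3,-1,-200,0,0,-26],[1,-10,-4,-225,0,0,-33],[1,-22,-8,-245,0,0,-40],[1,-36,-13,-262,0,0,-47],[1,-50,-18,-275,0,0,-54],[1,-64,-23,-282,0,0,-61],[1,-78,-28,-285,0,0,-68],[1,-92,-33,-285,0,0,-75],[1,-105,-38,-285,0,0,-82],[1,-116,-42,-285,0,0,-89],[1,-123,-44,-285,0,0,-96]])

```text
clock: 10.35
ee_pos: [0.4512, 0.2731, 0.3269]
ee_rot: [[-0.837, 0.547, 0.0], [0.547, 0.837, 0.0], [-0.0, 0.0, -1.0]]
wrist_force: [-0.4, 0.0, -8.2]
finger_gap: 0.0127
```

Call:
arm_command(increments=[[1,0,-2,0,0,0,-7],[1,1,-4,0,0,0,-14],[1,1,-5,0,0,0,-21],[1,1,-5,0,0,0,-28],[1,1,-5,0,0,0,-34],[1,1,-5,0,0,0,-38.2],[1,1,-5,0,0,0,-38.2],[1,1,-5,0,0,0,-38.2]])

```text
clock: 11.15
ee_pos: [0.4487, 0.27, 0.3265]
ee_rot: [[-0.997, -0.081, 0.001], [-0.081, 0.997, 0.0], [-0.001, 0.0, -1.0]]
wrist_force: [-0.0, -0.1, -8.1]
finger_gap: 0.0123
```

Run:
```python
from kin import *
np.set_printoptions(precision=4,suppress=True)
o=get_obs();w=snapshot('wrist');print(o['ee_pos'],o['ee_rot'][1],np.round(o['joint_pos'],3))
cv2.imwrite('pics/w2.png',w)
for n,z in(('feed',.177),('upper_bars',.1465)):
    for m in mark_of(n,'wrist')[:1]: print(n,m,at_z('wrist',m['at'][1],m['at'][0],z,o)[:2])
x=-np.array([-np.cos(yaw),-np.sin(yaw),0])
for P in((-.07,.162,.2),(.07,.162,.2),(-.072,-.115,.107),(.072,-.115,.107)):
    W=t-f*P[1]+x*P[0]+k*P[2]; u=proj('wrist',W,o); print(P,u); cv2.circle(w,tuple(int(a) for a in u),3,(0,0,255),-1)
cv2.imwrite('pics/w2.png',w)
```

```text
[0.4487 0.27   0.3265] [-0.0808  0.9967  0.0003] [ 0.484  0.203  1.742  0.     1.196 -1.168]
upper_bars {'at': [178.5, 130.9], 'p': 0.67} [0.4697 0.0716]
(-0.07, 0.162, 0.2) [210.759  102.1305]
(0.07, 0.162, 0.2) [224.6219 255.8888]
(-0.072, -0.115, 0.107) [-11.0588 103.6303]
(0.072, -0.115, 0.107) [ 20.8423 225.4973]
```

View pics/w2.png

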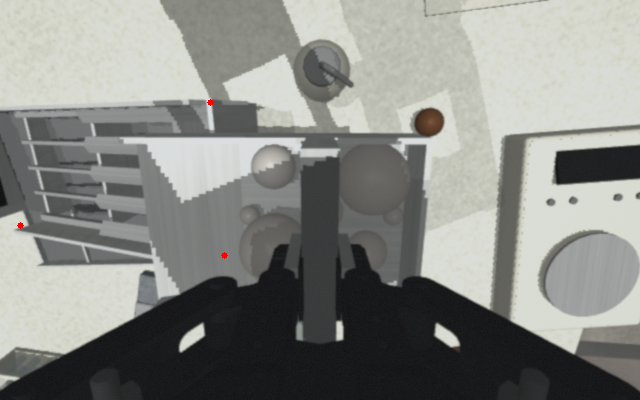

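Overlay agrees: the end wall edge at (212,102–130) and low wall corner at (20,225) lie on the predicted points; bottle and brown ball are clear of the pan. Computing the tilt path in tool axes.

Run:
```python
from kin import *
np.set_printoptions(precision=1,suppress=True)
o=get_obs();R=Ro.from_matrix(o['ee_rot'])
for th in(0,8,14,18,22,26,30,34,38,42,46,50):
    lz=np.interp(th,[0,14,30],[.242,.228,.220])
    P,Q=pour(th,.149,lz);print(th,1e3*(R.inv().apply(P-o['ee_pos'])),np.degrees((R.inv()*Q).as_rotvec()))
```

```text
0 [ 2.2 -3.6 61. ] [ 0.   0.  -0.3]
8 [ 2.2 -7.8 55.3] [-8.   0.  -0.3]
14 [  2.2 -12.2  51.5] [-14.    0.   -0.3]
18 [  2.2 -15.6  47.2] [-18.    0.1  -0.3]
22 [  2.1 -19.5  43.2] [-22.    0.1  -0.3]
26 [  2.1 -23.8  39.5] [-26.    0.1  -0.3]
30 [  2.1 -28.5  36.1] [-30.    0.1  -0.3]
34 [  2.1 -33.6  31. ] [-34.    0.1  -0.3]
38 [  2.  -39.   26.3] [-38.    0.1  -0.3]
42 [  2.  -44.7  22. ] [-42.    0.1  -0.3]
46 [  2.  -50.7  18.1] [-46.    0.1  -0.3]
50 [  1.9 -57.   14.6] [-50.    0.1  -0.3]
```

Call:
arm_command(increments=[[1,2,-2,15,0,0,0],[1,2,-3,32,0,0,0],[1,2,-4,48,-2,0,0],[1,2,-6,55,-5,0,0],[1,2,-8,55,-8,0,0],[1,2,-10,53.5,-11,0,0],[1,2,-12,51.5,-14,0,0],[1,2,-13,50.5,-15,0,0],[1,2,-14,49.3,-16,0,0],[1,2,-14.8,48.3,-17,0,0],[1,2,-15.6,47.2,-18,0,0],[1,2,-16.6,46.2,-19,0,0],[1,2,-17.5,45.2,-20,0,0],[1,2,-18.5,44.2,-21,0,0],[1,2,-19.5,43.2,-22,0,0],[1,2,-20.5,42.2,-23,0,0],[1,2,-21.6,41.3,-24,0,0],[1,2,-22.7,40.4,-25,0,0],[1,2,-23.8,39.5,-26,0,0],[1,2,-23.8,39.5,-26,0,0]])

```text
clock: 13.3
ee_pos: [0.449, 0.2458, 0.2862]
ee_rot: [[-0.997, -0.074, -0.036], [-0.082, 0.895, 0.438], [0.0, 0.439, -0.898]]
wrist_force: [-0.5, 0.2, -3.9]
finger_gap: 0.013
```

Run:
```python
from kin import *
np.set_printoptions(precision=1,suppress=True)
o=get_obs();R=Ro.from_matrix(o['ee_rot']);print(o['joint_pos'])
for th in(26,30,34,38,42,46,50):
    lz=np.interp(th,[0,14,30],[.242,.228,.220])
    P,Q=pour(th,.149,lz);print(th,1e3*(R.inv().apply(P-o['ee_pos'])),np.degrees((R.inv()*Q).as_rotvec()))
cv2.imwrite('pics/t1.png',cv2.resize(snapshot('scene')[120:300,220:460],None,fx=3,fy=3,interpolation=cv2.INTER_CUBIC))
```

```text
[ 0.1  0.2  2.   0.5  1.  -1.8]
26 [ 0.4  0.5 -0.1] [ 0.1  0.1 -0.3]
30 [ 0.3 -2.2 -5.2] [-3.9  0.1 -0.3]
34 [  0.3  -4.6 -12. ] [-7.9  0.1 -0.2]
38 [  0.3  -7.4 -18.6] [-11.9   0.1  -0.2]
42 [  0.3 -10.6 -25. ] [-15.9   0.1  -0.2]
46 [  0.2 -14.3 -31.1] [-19.9   0.2  -0.2]
50 [  0.2 -18.4 -37. ] [-23.9   0.2  -0.2]
```

Weight fell from 8.1 to 3.9 N: most balls are already out. Continuing to 50°.

Call:
arm_command(increments=[[1,0,-0.6,-1.3,-1,0,0],[1,0,-1.1,-2.6,-2,0,0],[1,0,-1.6,-3.9,-3,0,0],[1,0,-2.2,-5.2,-4,0,0],[1,0,-2.8,-7,-5,0,0],[1,0,-3.4,-8.6,-6,0,0],[1,0,-4,-10.3,-7,0,0],[1,0,-4.6,-12,-8,0,0],[1,0,-6,-15.3,-10,0,0],[1,0,-7.4,-18.6,-12,0,0],[1,0,-9,-21.8,-14,0,0],[1,0,-10.6,-25,-16,0,0],[1,0,-12.4,-28,-18,0,0],[1,0,-14.3,-31.1,-20,0,0],[1,0,-16.3,-34,-22,0,0],[1,0,-18.4,-37,-24,0,0],[1,0,-18.4,-37,-24,0,0],[1,0,-18.4,-37,-24,0,0],[1,0,-18.4,-37,-24,0,0]])

```text
clock: 15.25
ee_pos: [0.4517, 0.2137, 0.3116]
ee_rot: [[-0.997, -0.054, -0.063], [-0.083, 0.641, 0.763], [-0.001, 0.766, -0.643]]
wrist_force: [-0.6, 0.8, -2.7]
finger_gap: 0.013
```

Run:
```python
from kin import *
o=get_obs();print(np.round(o['joint_pos'],3),o['wrist_force'])
s=snapshot('scene');w=snapshot('wrist')
for n in('small1','medium1','large1'):
    print(n,[(np.round(m['at']),round(m['p'],2)) for m in mark_of(n,'scene')[:8]])
a=cv2.resize(s[120:280,220:430],None,fx=2.9,fy=2.9,interpolation=cv2.INTER_CUBIC);b=cv2.resize(w,(180,112))
cv2.imwrite('pics/t2.png',cv2.convertScaleAbs(a,alpha=1.6,beta=10))
cv2.imwrite('pics/t2w.png',w)
```

```text
[-0.226  0.306  2.02   0.86   1.296 -2.338] [-0.58117621  0.76358281 -2.72705642]
small1 []
medium1 [(array([242., 284.]), 0.65), (array([224., 297.]), 0.49), (array([228., 288.]), 0.48), (array([203., 384.]), 0.26)]
large1 [(array([193., 271.]), 0.7), (array([367., 405.]), 0.58), (array([267., 475.]), 0.55), (array([215., 257.]), 0.54), (array([284., 360.]), 0.46)]
```

View pics/t2.png

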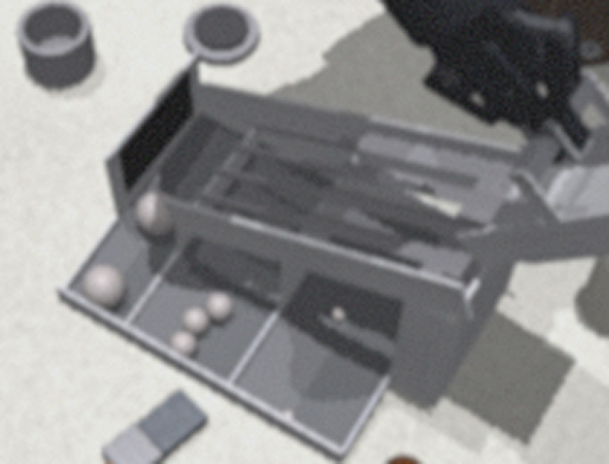

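Both large balls are in the large lane (crop (153,215), (105,287)) and three mediums in theirs. One small is still rolling at (338,313). Waiting a moment, then checking the pan and the smalls.

Call:
arm_command(increments=[[1,0,0,0,-3,0,0],[1,0,0,0,0,0,0],[1,0,0,0,-3,0,0],[1,0,0,0,0,0,0],[1,0,0,0,0,0,0],[1,0,0,0,0,0,0]])

```text
clock: 16.1
ee_pos: [0.4515, 0.2139, 0.3118]
ee_rot: [[-0.996, -0.055, -0.064], [-0.084, 0.64, 0.764], [-0.001, 0.766, -0.642]]
wrist_force: [-0.7, 0.3, -2.9]
finger_gap: 0.0125
```

Run:
```python
from kin import *
o=get_obs();print(np.round(o['joint_pos'],3),o['wrist_force'])
s=snapshot('scene');w=snapshot('wrist')
a=cv2.resize(s[205:285,250:385],(675,400),interpolation=cv2.INTER_CUBIC);a=cv2.resize(a,(506,300))
a=cv2.convertScaleAbs(a,alpha=1.6,beta=10)
b=cv2.convertScaleAbs(cv2.resize(w[:280,100:540],(471,300)),alpha=1.6,beta=10)
cv2.imwrite('pics/t3.png',np.vstack([cv2.copyMakeBorder(a,0,0,0,10,0),cv2.copyMakeBorder(b,0,0,0,45,0)]))
```

```text
[-0.227  0.307  2.02   0.861  1.297 -2.339] [-0.65210523  0.33202378 -2.92981639]
```

View pics/t3.png

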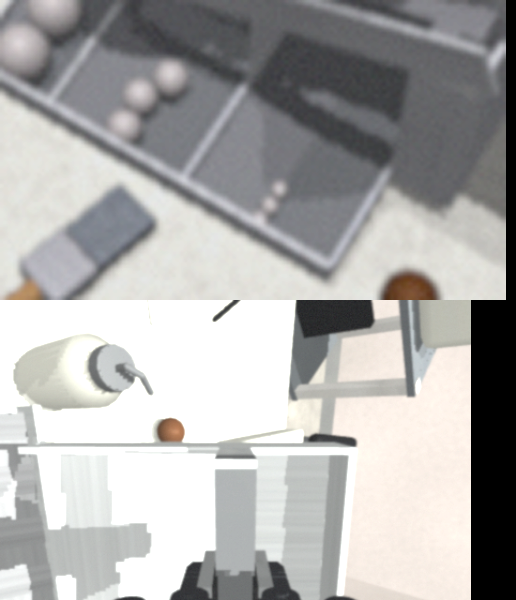

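Two smalls are at the small lane's stop (278,187), (268,207); the third isn't visible. I rock the pan back and retip steeper, then search by image difference.

Call:
arm_command(increments=[[1,0,2,-8,8,0,0],[1,0,2,-8,14,0,0],[1,0,2,-8,8,0,0],[1,0,2,-8,0,0,0],[1,0,2,-12,-8,0,0],[1,0,2,-14,-12,0,0],[1,0,2,-14,-12,0,0],[1,0,2,-14,-12,0,0],[1,0,2,-14,-12,0,0],[1,0,2,-14,-12,0,0]])

```text
clock: 17.2
ee_pos: [0.4523, 0.2046, 0.3226]
ee_rot: [[-0.996, -0.041, -0.074], [-0.084, 0.469, 0.879], [-0.002, 0.882, -0.471]]
wrist_force: [0.0, -0.1, -3.3]
finger_gap: 0.0126
```

Run:
```python
from kin import *
o=get_obs();print(np.round(o['joint_pos'],3),o['wrist_force'],o['clock'])
s=snapshot('scene');
for n in('small1','medium1','large1'):
    print(n,[(np.round(m['extent']),round(m['p'],2)) for m in recognise(n,'scene')[:8]])
tp=snapshot('top');print([(np.round(m['extent']),round(m['p'],2)) for m in recognise('small1','top')[:8]])
w=snapshot('wrist');print([(np.round(m['extent']),round(m['p'],2)) for m in recognise('small1','wrist')[:8]])
cv2.imwrite('pics/s4.png',s);cv2.imwrite('pics/tp4.png',tp);cv2.imwrite('pics/w4.png',w)
s0=cv2.imread('pics/scene0.png')
d=cv2.absdiff(cv2.GaussianBlur(s,(3,3),0),cv2.GaussianBlur(s0,(3,3),0)).max(2)
n,_,st,c=cv2.connectedComponentsWithStats((d[140:280,230:400]>25).astype('uint8'))
for a,b in zip(st[1:],c[1:]):
    if a[4]>3: print(np.round(b+[230,140]),a[4])
```

```text
[-0.329  0.409  2.037  0.954  1.435 -2.509] [ 0.0469689  -0.12971645 -3.31301037] 17.2
small1 []
medium1 [(array([287., 230.,   4.,  13.]), 0.62)]
large1 [(array([264., 210.,  14.,  17.]), 0.69), (array([475., 268.,  17.,  17.]), 0.66), (array([359., 286.,  18.,  20.]), 0.66), (array([408., 369.,  18.,  17.]), 0.55), (array([257., 217.,  14.,  17.]), 0.43), (array([422., 177.,  81.,  75.]), 0.18)]
[]
[(array([ 75., 242., 146., 295.]), 0.45)]
[304. 142.] 104
[382. 149.] 632
[397. 145.] 8
[321. 153.] 181
[279. 181.] 343
[322. 164.] 6
[298. 176.] 13
[314. 180.] 102
[374. 196.] 635
[350. 181.] 43
[290. 184.] 4
[321. 193.] 294
[256. 197.] 32
[264. 205.] 70
[303. 211.] 138
[399. 208.] 5
[255. 217.] 90
[266. 215.] 7
[346. 223.] 93
[295. 224.] 28
[287. 229.] 30
[390. 249.] 725
[282. 237.] 32
[323. 257.] 14
[318. 262.] 4
```

Run:
```python
import cv2,numpy as np
s,tp,w=[cv2.imread(f'pics/{n}4.png') for n in('s','tp','w')]
g=lambda i:(255*(i/255.)**.7).astype('uint8')
r=lambda i,W,H:cv2.resize(g(i),(W,H),interpolation=cv2.INTER_CUBIC)
A=r(s[130:280,240:420],456,380)
B=r(w[110:300,150:480],344,198); T=r(tp[160:275,235:405],344,182)
D=r(s[200:262,250:340],316,218); E=r(s[205:265,300:400],363,218)
row2=np.hstack([D,E]);row2=cv2.copyMakeBorder(row2,0,0,0,800-row2.shape[1],0)
cv2.imwrite('pics/t5.png',np.vstack([np.hstack([A,np.vstack([B,T])]),row2]))
```

```text
(no output)
```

View pics/t5.png

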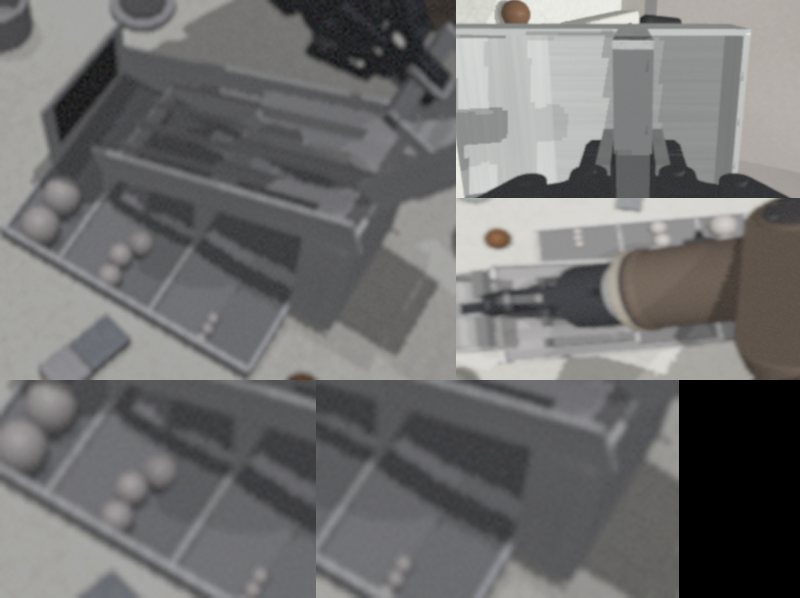

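The pan's visible floor is empty. Smalls queue at A-crop (210,322), and their number is unclear, so I'll measure the queue numerically.

Run:
```python
from kin import *
s,tp,w=[cv2.imread(f'pics/{n}4.png').astype(int).mean(2) for n in('s','tp','w')]
x=np.array([np.cos(yaw),np.sin(yaw),0])
for c,i in(('top',tp),('scene',s)):
    n='Samples along lane: mm from stop; brightness max across valley +-6mm'
    out=[]
    for d in range(-2,60,3):
        v=[]
        for e in range(-12,13,3):
            W=t-f*(.062+e/1e3)+x*(.160-d/1e3)+k*(.011+.12*d/1e3)
            u=proj(c,W); v.append(i[int(round(u[1])),int(round(u[0]))])
        out.append((d,int(max(v)),int(np.median(v))))
    print(c,out)
u=proj('top',t-f*.062+x*.14+k*.011).round().astype(int);print(u);print(tp[u[1]-10:u[1]+12,u[0]-8:u[0]+9].astype(int))
```

```text
top [(-2, 153, 140), (1, 162, 124), (4, 163, 129), (7, 154, 125), (10, 154, 128), (13, 164, 133), (16, 163, 133), (19, 153, 131), (22, 154, 124), (25, 164, 125), (28, 161, 126), (31, 143, 118), (34, 120, 115), (37, 117, 115), (40, 116, 116), (43, 117, 116), (46, 117, 116), (49, 118, 116), (52, 121, 118), (55, 134, 131), (58, 155, 151)]
scene [(-2, 114, 103), (1, 125, 117), (4, 125, 106), (7, 114, 81), (10, 90, 78), (13, 105, 80), (16, 116, 82), (19, 109, 80), (22, 98, 81), (25, 105, 80), (28, 115, 85), (31, 110, 79), (34, 87, 78), (37, 82, 78), (40, 82, 77), (43, 81, 75), (46, 81, 79), (49, 82, 76), (52, 82, 78), (55, 80, 76), (58, 81, 77)]
[295 186]
[[198 198 198 197 197 198 198 197 196 195 194 193 192 192 193 191 190]
 [195 194 193 192 191 191 190 188 183 180 177 175 174 172 168 168 164]
 [180 177 175 172 170 169 168 167 162 154 147 145 141 137 134 131 130]
 [150 146 143 140 136 138 145 153 153 140 127 119 117 114 114 113 114]
 [122 119 116 115 115 124 142 161 162 147 127 115 112 114 114 112 113]
 [115 114 114 113 115 124 144 162 163 148 129 117 114 115 115 116 115]
 [115 116 114 1
[... 421 characters left out ...]
117 116 116 116 125 147 164 163 146 126 116 116 115 114 115]
 [116 117 115 116 116 116 123 143 159 161 143 124 116 115 114 116 114]
 [116 116 116 116 116 117 118 129 140 140 128 118 115 115 114 116 115]
 [115 117 117 116 115 116 114 115 119 120 117 116 115 115 116 115 116]
 [116 116 117 116 117 116 116 115 115 113 116 115 116 115 116 115 114]
 [116 116 117 116 117 116 116 116 115 116 115 115 115 114 116 115 116]
 [116 117 116 117 117 116 117 116 117 115 116 115 115 116 116 116 116]
 [117 117 117 117 117 115 117 116 116 117 116 116 116 115 115 115 115]
 [118 116 117 117 116 116 118 116 117 116 115 116 115 117 115 115 116]
 [119 118 118 119 118 119 118 118 119 121 118 118 119 121 121 122 121]]
```

All three smalls show as three peaks in the small lane, so the sort is complete: 3 small, 3 medium, 2 large. Taking the pan back.

Call:
arm_command(increments=[[1,0,9,-5,8,0,0],[1,0,18,-9,16,0,0],[1,0,18,-9,24,0,0],[1,-20,28,15,32,0,0],[1,-50,40,40,40,0,0],[1,-80,55,70,48,0,0],[1,-110,65,95,56,0,0],[1,-123,68,107,62,0,0],[1,-123,68,107,62,0,0],[1,-123,68,107,62,0,0]])

```text
clock: 18.6
ee_pos: [0.5633, 0.3421, 0.3304]
ee_rot: [[-0.996, -0.086, -0.003], [-0.086, 0.996, -0.0], [0.003, -0.0, -1.0]]
wrist_force: [-0.8, 0.3, -3.1]
finger_gap: 0.0126
```

Run:
```python
from kin import *
np.set_printoptions(precision=2,suppress=True)
o=get_obs();R=Ro.from_matrix(o['ee_rot'])
Q=Ro.from_matrix(np.column_stack([[.635,.772,0],[.772,-.635,0],[0,0,-1]]))
print((R.inv()*Q).as_rotvec(degrees=True),1e3*R.inv().apply(np.array([.5647,.3408,.0411])-o['ee_pos']),o['ee_pos'],np.array(o['joint_pos']),o['wrist_force'])
```

```text
[ -0.19  -0.06 134.39] [ -2.06  -1.31 289.3 ] [0.56 0.34 0.33] [ 0.5   0.41  1.43  0.    1.3  -1.16] [-0.82  0.33 -3.06]
```

Call:
arm_command(increments=[[1,-2,-1,20,0,0,8],[1,-2,-1,40,0,0,16],[1,-2,-1,60,0,0,24],[1,-2,-1,80,0,0,32],[1,-2,-1,100,0,0,40],[1,-2,-1,120,0,0,48],[1,-2,-1,140,0,0,56],[1,-2,-1,150,0,0,64],[1,-2,-1,160,0,0,72],[1,-2,-1,165,0,0,80],[1,-2,-1,165,0,0,88],[1,-2,-1,165,0,0,96],[1,-2,-1,165,0,0,104],[1,-2,-1,165,0,0,112],[1,-2,-1,165,0,0,120],[1,-2,-1,170,0,0,128],[1,-2,-1,190,0,0,134],[1,-2,-1,220,0,0,134.4],[1,-2,-1,245,0,0,134.4],[1,-2,-1,262,0,0,134.4]])

```text
clock: 20.6
ee_pos: [0.5658, 0.3368, 0.0687]
ee_rot: [[0.64, 0.768, -0.002], [0.768, -0.64, 0.0], [-0.001, -0.002, -1.0]]
wrist_force: [0.6, 0.5, -3.1]
finger_gap: 0.0123
```

Call:
arm_command(increments=[[1,0,0,10,0,0,0],[1,0,0,18,0,0,0],[1,0,0,23,0,0,0],[1,0,0,26,0,0,0],[1,0,0,26,0,0,0],[1,0,0,26,0,0,0]])

```text
clock: 21.2
ee_pos: [0.5668, 0.3397, 0.0443]
ee_rot: [[0.638, 0.77, 0.001], [0.77, -0.638, 0.0], [0.001, 0.0, -1.0]]
wrist_force: [-0.1, -0.1, -2.7]
finger_gap: 0.0125
```

Call:
arm_command(increments=[[1,0,0,1.5,0,0,0],[1,0,0,3,0,0,0],[1,0,0,3,0,0,0]])

```text
clock: 21.5
ee_pos: [0.5668, 0.3397, 0.0411]
ee_rot: [[0.638, 0.77, 0.001], [0.77, -0.638, 0.0], [0.001, 0.0, -1.0]]
wrist_force: [0.2, 0.1, 1.3]
finger_gap: 0.0122
```

Pan stands on the table (force changed sign). Release, rise, and go above the front large ball.

Call:
arm_command(increments=[[-1,0,0,0,0,0,0],[-1,0,0,0,0,0,0],[-1,0,0,0,0,0,0],[-1,0,0,0,0,0,0],[-1,0,0,0,0,0,0],[-1,0,0,-20,0,0,0],[-1,0,0,-60,0,0,0],[-1,0,0,-110,0,0,0],[-1,0,0,-160,0,0,0],[-1,-30,31,-205,0,0,5],[-1,-60,63,-209,0,0,12],[-1,-92,97,-209,0,0,20],[-1,-124,130,-209,0,0,28],[-1,-156,164,-209,0,0,36],[-1,-188,197,-209,0,0,44],[-1,-220,231,-209,0,0,45.3],[-1,-252,265,-209,0,0,45.3],[-1,-285,299,-209,0,0,45.3],[-1,-319,335,-209,0,0,45.3],[-1,-319,335,-209,0,0,45.3]])

```text
clock: 23.5
ee_pos: [0.6214, -0.1256, 0.2497]
ee_rot: [[0.996, 0.084, 0.001], [0.084, -0.996, -0.002], [0.001, 0.002, -1.0]]
wrist_force: [0.3, 1.5, 0.9]
finger_gap: 0.0854
```

```bash
cat > look.py <<'E'
from kin import *
import sys
np.set_printoptions(precision=4,suppress=True)
o=get_obs();w=snapshot('wrist');cv2.imwrite(f'pics/{sys.argv[1]}.png',w);R=np.array(o['ee_rot'])
print(o['ee_pos'],R[:,1],np.round(o['joint_pos'],3),o['clock'])
for lab,z in (a.split(':') for a in sys.argv[2:]):
    for m in recognise(lab,'wrist')[:6]:
        e=m['extent'];P=at_z('wrist',e[0],e[1],float(z),o);print(lab,round(m['p'],2),np.round(e),'world',P,'tool',1e3*(R.T@(P-o['ee_pos'])), 'col', w[int(e[1]),int(e[0])])
    for m in mark_of(lab,'wrist')[:3]:
        P=at_z('wrist',m['at'][1],m['at'][0],float(z),o);print('mark',round(m['p'],2),np.round(m['at']),P,'tool',1e3*(R.T@(P-o['ee_pos'])))
E
python3 look.py w6 large1:.028 pan:0 pan_handle:.074
```

```text
[ 0.6214 -0.1256  0.2497] [ 0.0841 -0.9965  0.0017] [-0.246  0.43   1.602 -0.002  1.108  1.241] 23.5
large1 0.83 [312. 196.  33.  34.] world [ 0.5855 -0.1203  0.028 ] tool [-35.4707  -8.6425 221.6949] col [181 187 189]
large1 0.74 [ 38. 155.  43.  32.] world [0.6075 0.201  0.028 ] tool [  13.4335 -326.9425  221.1933] col [43 60 87]
large1 0.56 [311. 164.  35.  35.] world [ 0.6236 -0.1167  0.028 ] tool [  2.7959  -8.9882 221.7149] col [123 126 128]
mark 0.93 [193. 310.] [ 0.5884 -0.1177  0.028 ] tool [-32.3594 -11.0272 221.6926]
mark 0.58 [261. 207.] [0.4889 0.0057 0.028 ] tool [-121.1233 -142.278   221.4273]
pan 0.46 [  5. 173.  10.  12.] world [0.5751 0.2695 0.    ] tool [ -13.0211 -398.0023  249.0613] col [83 85 83]
mark 0.56 [ 48. 214.] [0.7439 0.0058 0.    ] tool [ 132.9194 -121.0327  249.599 ]
pan_handle 0.6 [177. 268. 355. 262.] world [0.5014 0.0236 0.074 ] tool [-107.1598 -159.0702  175.4069] col [27 27 27]
pan_handle 0.42 [  3. 173.   6.  12.] world [0.5951 0.2001 0.074 ] tool [   1.0511 -327.0292  175.1864] col [83 85 83]
```

Call:
arm_command(increments=[[-0.4,2,-8,45,0,0,0],[-0.4,2,-8,90,0,0,0],[-0.4,2,-8,130,0,0,0],[-0.4,2,-8,160,0,0,0],[-0.4,2,-8,180,0,0,0],[-0.4,2,-8,180,0,0,0]], newtons=30)

```text
clock: 24.45
ee_pos: [0.6205, -0.1103, 0.0672]
ee_rot: [[0.996, 0.09, -0.005], [0.09, -0.996, 0.001], [-0.004, -0.001, -1.0]]
wrist_force: [-0.3, 0.5, 0.5]
finger_gap: 0.0599
```

```bash
python3 look.py w7 large1:.028
python3 - <<'E'
from kin import *
o=get_obs();print(o['finger_gap'])
E
```

```text
[ 0.6205 -0.1103  0.0672] [ 0.0897 -0.996  -0.0015] [-0.224  0.633  1.762  0.     0.751  1.257] 24.45
large1 0.9 [329. 211.  64.  66.] world [ 0.6241 -0.1164  0.028 ] tool [ 3.2157  6.449  39.14  ] col [105 108 109]
large1 0.78 [331. 271.  60.  61.] world [ 0.5828 -0.1216  0.028 ] tool [-38.3691   7.9647  39.3211] col [128 132 133]
large1 0.33 [198. 280. 396. 239.] world [ 0.568 -0.034  0.028] tool [-45.2991 -80.6777  39.4812] col [25 24 23]
mark 0.91 [268. 330.] [ 0.5851 -0.1211  0.028 ] tool [-36.0931   7.6137  39.3115]
mark 0.78 [207. 328.] [ 0.6267 -0.1155  0.028 ] tool [ 5.8564  5.8019 39.1293]
0.05964997015586083
```

Call:
arm_command(increments=[[-0.4,4,6,5,0,0,0],[-0.4,4,6,25,0,0,0],[-0.4,4,6,45,0,0,0],[-0.4,4,6,57,0,0,0],[-0.4,4,6,64,0,0,0],[-0.4,4,6,64,0,0,0]])

```text
clock: 25.2
ee_pos: [0.6268, -0.1174, 0.0054]
ee_rot: [[0.996, 0.088, -0.001], [0.088, -0.996, 0.0], [-0.001, -0.0, -1.0]]
wrist_force: [-0.1, 0.4, 1.3]
finger_gap: 0.0596
```

```bash
python3 look.py w8 large1:.028
```

```text
[ 0.6268 -0.1174  0.0054] [ 0.0883 -0.9961 -0.0002] [-0.233  0.726  1.772  0.     0.644  1.25 ] 25.2
large1 0.92 [316. 265.  94.  97.] world [ 0.6245 -0.1167  0.028 ] tool [ -2.2083  -0.9438 -22.5596] col [106 109 111]
large1 0.75 [317. 324.  84.  41.] world [ 0.5939 -0.1194  0.028 ] tool [-32.952   -0.8787 -22.5433] col [102 104 106]
mark 0.97 [342. 318.] [ 0.5834 -0.121   0.028 ] tool [-43.5688  -0.2248 -22.5378]
```

Call:
arm_command(increments=[[-0.4,-1,-1,3,0,0,0],[1,-1,-1,3,0,0,0],[1,-1,-1,3,0,0,0],[1,-1,-1,3,0,0,0],[1,-1,-1,3,0,0,0],[1,-1,-1,3,0,0,0]], newtons=45)

```text
clock: 25.95
ee_pos: [0.6262, -0.1166, 0.0035]
ee_rot: [[0.996, 0.088, 0.001], [0.088, -0.996, -0.0], [0.001, 0.0, -1.0]]
wrist_force: [-0.9, -1.3, 7.3]
finger_gap: 0.0375
```

Call:
arm_command(increments=[[1,0,0,-5,0,0,0],[1,0,0,-15,0,0,0],[1,0,0,-30,0,0,0],[1,0,0,-60,0,0,0],[1,0,0,-100,0,0,0],[1,0,0,-140,0,0,0],[1,0,0,-150,0,0,0],[1,0,0,-150,0,0,0]])

```text
clock: 26.75
ee_pos: [0.627, -0.1166, 0.1556]
ee_rot: [[0.996, 0.088, 0.004], [0.088, -0.996, -0.001], [0.004, 0.001, -1.0]]
wrist_force: [-1.1, 0.5, -2.5]
finger_gap: 0.0375
```

```bash
python3 look.py w9 large1:.18
python3 - <<'E'
from kin import *
s=snapshot('top');cv2.imwrite('pics/top9.png',s)
sc=snapshot('scene');cv2.imwrite('pics/scene9.png',sc)
for c in('top','scene'):
    for n,z in(('jar_floor',.008),('jar',0),('closed_jar',0),('jar_lid',0)):
        print(c,n,[(round(m['p'],2),np.round(m['at']),at_z(c,m['at'][1],m['at'][0],z)[:2]) for m in mark_of(n,c)[:2]])
E
```

```text
[ 0.627  -0.1166  0.1556] [ 0.0884 -0.9961  0.0013] [-0.231  0.527  1.692  0.     0.918  1.251] 26.75
large1 0.76 [319. 186.  46.  47.] world [ 0.6615 -0.1137  0.18  ] tool [ 34.7927   0.1183 -24.2263] col [ 99 103 104]
mark 0.94 [260. 319.] [ 0.6278 -0.1167  0.18  ] tool [  0.8988   0.1838 -24.3632]
mark 0.58 [184. 318.] [ 0.6621 -0.1135  0.18  ] tool [ 35.3449  -0.0067 -24.2243]
top jar_floor []
top jar []
top closed_jar []
top jar_lid []
scene jar_floor []
scene jar []
scene closed_jar [(0.97, array([169., 200.]), array([ 0.59304281, -0.37121058])), (0.18, array([242., 279.]), array([ 0.63203257, -0.03225928]))]
scene jar_lid [(0.63, array([130., 297.]), array([ 0.30185116, -0.23971517])), (0.18, array([266., 318.]), array([0.62271265, 0.0930039 ]))]
```

Ball is held (‑2.5 N, ball at the pads); the other remains in the lane. Moving over the jar.

Call:
arm_command(increments=[[1,0,0,-25,0,0,0],[1,-5,5,-50,0,0,0],[1,-30,31,-50,0,0,0],[1,-60,63,-50,0,0,0],[1,-90,94,-50,0,0,0],[1,-120,126,-50,0,0,0],[1,-150,157,-50,0,0,0],[1,-180,189,-50,0,0,0],[1,-200,210,-50,0,0,0],[1,-206,216,-50,0,0,0],[1,-206,216,-50,0,0,0],[1,-206,216,-50,0,0,0]])

```text
clock: 28.6
ee_pos: [0.4401, -0.3493, 0.2028]
ee_rot: [[0.996, 0.088, 0.0], [0.088, -0.996, 0.0], [0.0, -0.0, -1.0]]
wrist_force: [1.3, -0.6, -2.2]
finger_gap: 0.0377
```

```bash
python3 look.py w10 jar_floor:.008 jar:.03
python3 - <<'E'
from kin import *
w=cv2.imread('pics/w10.png');g=cv2.medianBlur(cv2.cvtColor(w,cv2.COLOR_BGR2GRAY),3)
o=get_obs();P=np.array([.443,-.350,.058]);print(proj('wrist',P,o))
c=cv2.HoughCircles(g,cv2.HOUGH_GRADIENT,1,15,param1=80,param2=22,minRadius=22,maxRadius=50)
print(None if c is None else c[0][:6].round())
E
```

```text
[ 0.4401 -0.3493  0.2028] [ 0.0882 -0.9961 -0.0002] [-0.725  0.376  1.82   0.     0.945  0.757] 28.6
jar_floor 0.62 [320. 174.  79.  81.] world [ 0.4363 -0.3508  0.008 ] tool [ -4.0273   1.2666 194.826 ] col [99 99 98]
jar_floor 0.51 [ 81. 105. 161. 209.] world [ 0.4876 -0.0965  0.008 ] tool [  69.5518 -247.5616  194.8852] col [73 74 73]
mark 0.57 [170. 322.] [ 0.4414 -0.3526  0.008 ] tool [  0.9841   3.4545 194.8268]
jar 0.69 [321. 175.  82.  82.] world [ 0.4397 -0.3518  0.03  ] tool [ -0.6935   2.5459 172.8266] col [98 98 97]
jar 0.68 [213. 262.  64.  53.] world [ 0.3317 -0.2409  0.03  ] tool [ -98.489  -117.4857  172.8236] col [48 47 46]
mark 0.95 [170. 317.] [ 0.4447 -0.3466  0.03  ] tool [  4.7417  -2.1835 172.8287]
[320.00249429 177.67805481]
[[318. 264.  46.]
 [318. 178.  39.]
 [364.   2.  49.]
 [214. 272.  35.]
 [310. 166.  25.]
 [352.  24.  35.]]
```

View pics/w10.png

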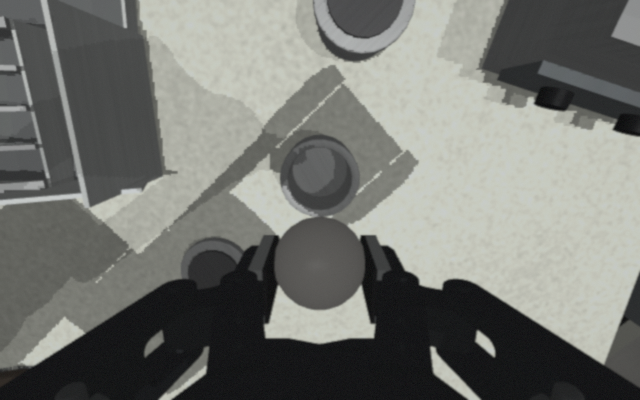

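The jar's rim is centred at (319,177), where (0.443, −0.350) projects; the ball is centred in the jaws at (319,264). Lowering it into the mouth with the fingertips just above the rim, then releasing.

Call:
arm_command(increments=[[1,2,0,30,0,0,0],[1,2,0,70,0,0,0],[1,2,0,105,0,0,0],[1,2,0,130,0,0,0],[1,2,0,147,0,0,0],[1,2,0,156,0,0,0],[1,2,0,156,0,0,0],[1,2,0,156,0,0,0]])

```text
clock: 29.65
ee_pos: [0.4421, -0.3497, 0.0474]
ee_rot: [[0.996, 0.089, 0.0], [0.089, -0.996, -0.0], [0.0, 0.0, -1.0]]
wrist_force: [0.4, 0.4, -2.0]
finger_gap: 0.0376
```

Force unchanged, no contact. Releasing and rising.

Call:
arm_command(increments=[[-0.4,0,0,0,0,0,0],[-0.4,0,0,0,0,0,0],[-0.4,0,0,0,0,0,0],[-0.4,0,0,0,0,0,0],[-0.4,0,0,-20,0,0,0],[-0.4,0,0,-60,0,0,0],[-0.4,0,0,-110,0,0,0],[-0.4,0,0,-160,0,0,0],[-0.4,0,0,-160,0,0,0],[-0.4,0,0,-160,0,0,0],[-0.4,0,0,-160,0,0,0]])

```text
clock: 30.75
ee_pos: [0.4411, -0.3491, 0.206]
ee_rot: [[0.996, 0.088, -0.001], [0.088, -0.996, 0.001], [-0.001, -0.001, -1.0]]
wrist_force: [-0.1, 0.3, -0.2]
finger_gap: 0.0599
```

```bash
python3 look.py w11 large1:.028 jar:.03
python3 - <<'E'
from kin import *
o=get_obs();print('jar?',[proj('wrist',(.443,-.350,z),o).round() for z in(.028,.058)])
s=snapshot('scene');cv2.imwrite('pics/s11.png',s)
for n,z in(('large1',.028),('medium1',.02),('pan',0),('jar',0),('closed_jar',0),('jar_lid',0),('wash_bottle',0),('beaker',0),('brush',0)):
    print(n,[(round(m['p'],2),np.round(m['at']),at_z('scene',m['at'][1],m['at'][0],z)[:2].round(3)) for m in mark_of(n,'scene')[:5]])
s0=cv2.imread('pics/scene0.png')
w=cv2.convertScaleAbs(cv2.imread('pics/w11.png'),alpha=1.3)
a=cv2.resize(s[100:340,170:490],(800,600),interpolation=cv2.INTER_CUBIC);a=cv2.convertScaleAbs(a,alpha=1.4,beta=8)
c=cv2.resize(w[100:260,220:420],(240,192));a[408:,560:]=c
cv2.imwrite('pics/fin.png',a)
E
```

```text
[ 0.4411 -0.3491  0.206 ] [ 0.0883 -0.9961 -0.001 ] [-0.723  0.375  1.814  0.     0.955  0.759] 30.75
large1 0.71 [322. 174.  38.  42.] world [ 0.4403 -0.352   0.028 ] tool [ -0.8822   2.9958 177.9574] col [110 113 115]
mark 0.7 [172. 321.] [ 0.4424 -0.3513  0.028 ] tool [  1.2438   2.4699 177.9558]
jar 0.68 [321. 176.  82.  78.] world [ 0.4393 -0.3515  0.03  ] tool [ -1.8593   2.4619 175.9588] col [108 111 113]
jar? [array([320., 172.]), array([320., 178.])]
large1 [(0.66, array([286., 358.]), array([0.614, 0.207])), (0.61, array([131., 240.]), array([ 0.43 , -0.359])), (0.58, array([221., 255.]), array([ 0.634, -0.112])), (0.57, array([368., 406.]), array([0.705, 0.4  ])), (0.55, array([265., 470.]), array([0.396, 0.401]))]
medium1 [(0.64, array([229., 289.]), array([ 0.593, -0.027])), (0.53, array([242., 282.]), array([ 0.634, -0.019])), (0.41, array([223., 297.]), array([ 0.566, -0.022]))]
pan [(0.93, array([305., 422.]), array([0.547, 0.358]))]
jar [(0.92, array([139., 242.]), array([ 0.434, -0.354])), (0.59, array([300., 417.]), array([0.545, 0.34 ]))]
closed_jar [(0.66, array([170., 198.]), array([ 0.6  , -0.376]))]
jar_lid [(0.64, array([268., 317.]), array([0.63 , 0.094])), (0.63, array([131., 299.]), array([ 0.299, -0.235]))]
wash_bottle [(0.56, array([228., 431.]), array([0.347, 0.267]))]
beaker [(0.84, array([326., 347.]), array([0.702, 0.24 ]))]
brush [(0.79, array([281., 258.]), array([ 0.748, -0.002]))]
```

The networks see one large ball in the jar, one at the lane stop, three mediums in their lane and the pan at its place. The arm is clear, so I'm handing in.

```bash
python3 -c "from rig import *; print(sign_off(), get_obs()['clock'])"
```

```text
the job is handed in; nothing more can be done
the job is handed in; nothing more can be done
```

I handed the job in at about 31 s of the 72 s allowed. All eight balls were sorted into their lanes, the empty pan is back upright at its original place, and one large ball is in the open jar.

**Last checks:**
- **Large balls:** one is in the jar, seen by both the wrist and scene cameras. The other is at its lane's stop.
- **Other balls:** three mediums are in their lane. The three smalls were counted as three brightness peaks in the small lane. That count was made after the pour and not repeated; the network never found the smalls itself.
- **Jar and bystanders:** the jar and its rim are where they were, and the wrist force is near zero. I saw no sign of any bystander having moved, but I compared only the closed jar and the lid with earlier positions.

**What failed or disagreed:**
- **First grip:** the jaws shut on nothing. In the wrist pictures the fingertips stood about 35 mm farther back than stated, so I gripped deeper after a cautious test.
- **Finger opening:** it read about 1.5–2.5 mm under the true widths.
- **Final picture:** the viewer refused my last picture because the 12-picture limit was reached. The final check rests on the networks' positions, not on my own look.

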